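Turn the row of stripped-down parts round for reassembly

TASK

The four parts taken out of the vacuum cleaner stand in one rack in the order they came off; move them one by one to the empty rack in the reverse order, ready for reassembly: the part at the left end of the full rack goes to the right end of the empty one, the second from the left to second from the right, and so on (both racks seen from the same side). Stand each part upright, fully down inside its own cup, and leave the mug, the wheel, the screwdriver and the bit holder beside the racks where they are.

Things in the scene. Friction and masses are not known exactly. Their poses are not given: they have to be found in the camera images.
- motor_mid (a point): small electric motor: plain steel can 36 mm in diameter and 50 mm tall with a black end cap (28 mm) and a thin 6 mm shaft pointing up; loose, stands upright, 66 mm tall in all. Point: on its vertical axis, half-way up (33 mm above its underside). z axis up. Grip it across its sides at about this height or up to 10 mm higher.
- filter_mid (a point): round filter cartridge: pleated off-white cylinder with black end rings, 40 mm in diameter; loose, stands upright, 66 mm tall in all. Point: on its vertical axis, half-way up (33 mm above its underside). z axis up. Grip it across its sides at about this height or up to 10 mm higher.
- connector_mid (a point): hose connector: cream plastic tube, open at the top, 34 mm in diameter above a foot collar 42 mm wide and 10 mm high; loose, stands upright, 66 mm tall in all. Point: on its vertical axis, half-way up (33 mm above its underside). z axis up. Grip it across its sides at about this height or up to 10 mm higher.
- switch_mid (a point): mains switch block: black square block 34 x 34 mm and 58 mm tall with three small brass tabs on top; its sides lie along its own x and y axes; loose, stands upright, 66 mm tall in all. Point: on its vertical axis, half-way up (33 mm above its underside). z axis up. Grip it across its sides at about this height or up to 10 mm higher.
- motor_cup: shallow grey square cup of the full rack in which the motor stands at the start; fixed, 66 x 66 mm outside, 60 x 60 mm inside, floor 4 mm thick, rim 9 mm above its underside. Origin: centre of its underside (12 mm above the table). The four cups of this rack look alike.
- filter_cup: shallow grey square cup of the full rack in which the filter stands at the start; fixed, 66 x 66 mm outside, 60 x 60 mm inside, floor 4 mm thick, rim 9 mm above its underside. Origin: centre of its underside (12 mm above the table). The four cups of this rack look alike.
- connector_cup: shallow grey square cup of the full rack in which the connector stands at the start; fixed, 66 x 66 mm outside, 60 x 60 mm inside, floor 4 mm thick, rim 9 mm above its underside. Origin: centre of its underside (12 mm above the table). The four cups of this rack look alike.
- switch_cup: shallow grey square cup of the full rack in which the switch stands at the start; fixed, 66 x 66 mm outside, 60 x 60 mm inside, floor 4 mm thick, rim 9 mm above its underside. Origin: centre of its underside (12 mm above the table). The four cups of this rack look alike.
- full_rack: Strip-down rack, the one with the four parts on it: fixed plywood board 84 mm (its x) by 300 mm (its y), 12 mm thick, with an upright cheek at each end rising to 26 mm. Origin: centre of its underside, on the table; its y axis runs along the row (roughly to the robot's left), x across it (roughly away from the robot), z up. Its four cups sit on the board in a row at y = +105, +35, -35 and -105 mm.
- empty_rack: Assembly rack, the empty one: fixed plywood board 84 mm (its x) by 300 mm (its y), 12 mm thick, with an upright cheek at each end rising to 26 mm. Origin: centre of its underside, on the table; its y axis runs along the row (roughly to the robot's left), x across it (roughly away from the robot), z up. Four grey square cups, part of it, have their centres at x = 0, y = +105, +35, -35 and -105 mm; 60 x 60 mm inside, inner floor 16 mm and rims 21 mm above the table.
There are look-alikes about, which are no part of the job. What is shaped like the part that bears motor_mid but orange is not meant.

How it is judged (in metres and radians):
At the end, for the whole second after the job is handed in: Each of the four parts stands upright (within 0.1 rad) on the floor of the cup of the formerly empty rack that mirrors its place in the full rack, its axis within 15 mm of the cup centre along and across the rack, its height within 4 mm of resting on the cup floor, released and at rest (((y of motor_cup in the frame of full_rack between 0.085 and 0.125 m and y of motor_mid in the frame of empty_rack between -0.12 and -0.09 m) or (y of motor_cup in the frame of full_rack between 0.015 and 0.055 m and y of motor_mid in the frame of empty_rack between -0.05 and -0.02 m) or (y of motor_cup in the frame of full_rack between -0.055 and -0.015 m and y of motor_mid in the frame of empty_rack between 0.02 and 0.05 m) or (y of motor_cup in the frame of full_rack between -0.125 and -0.085 m and y of motor_mid in the frame of empty_rack between 0.09 and 0.12 m)) and x of motor_mid in the frame of empty_rack between -0.015 and 0.015 m and z of motor_mid in the frame of empty_rack between 0.045 and 0.053 m and angle between each of motor_mid, filter_mid, connector_mid, switch_mid's own z axis and vertical below 0.1 rad and linear speed of each of motor, filter, connector, switch below 0.02 m/s and angular speed of each of motor, filter, connector, switch below 0.2 rad/s and ((y of filter_cup in the frame of full_rack between 0.085 and 0.125 m and y of filter_mid in the frame of empty_rack between -0.12 and -0.09 m) or (y of filter_cup in the frame of full_rack between 0.015 and 0.055 m and y of filter_mid in the frame of empty_rack between -0.05 and -0.02 m) or (y of filter_cup in the frame of full_rack between -0.055 and -0.015 m and y of filter_mid in the frame of empty_rack between 0.02 and 0.05 m) or (y of filter_cup in the frame of full_rack between -0.125 and -0.085 m and y of filter_mid in the frame of empty_rack between 0.09 and 0.12 m)) and x of filter_mid in the frame of empty_rack between -0.015 and 0.015 m and z of filter_mid in the frame of empty_rack between 0.045 and 0.053 m and ((y of connector_cup in the frame of full_rack between 0.085 and 0.125 m and y of connector_mid in the frame of empty_rack between -0.12 and -0.09 m) or (y of connector_cup in the frame of full_rack between 0.015 and 0.055 m and y of connector_mid in the frame of empty_rack between -0.05 and -0.02 m) or (y of connector_cup in the frame of full_rack between -0.055 and -0.015 m and y of connector_mid in the frame of empty_rack between 0.02 and 0.05 m) or (y of connector_cup in the frame of full_rack between -0.125 and -0.085 m and y of connector_mid in the frame of empty_rack between 0.09 and 0.12 m)) and x of connector_mid in the frame of empty_rack between -0.015 and 0.015 m and z of connector_mid in the frame of empty_rack between 0.045 and 0.053 m and ((y of switch_cup in the frame of full_rack between 0.085 and 0.125 m and y of switch_mid in the frame of empty_rack between -0.12 and -0.09 m) or (y of switch_cup in the frame of full_rack between 0.015 and 0.055 m and y of switch_mid in the frame of empty_rack between -0.05 and -0.02 m) or (y of switch_cup in the frame of full_rack between -0.055 and -0.015 m and y of switch_mid in the frame of empty_rack between 0.02 and 0.05 m) or (y of switch_cup in the frame of full_rack between -0.125 and -0.085 m and y of switch_mid in the frame of empty_rack between 0.09 and 0.12 m)) and x of switch_mid in the frame of empty_rack between -0.015 and 0.015 m and z of switch_mid in the frame of empty_rack between 0.045 and 0.053 m); the robot touches nothing.
It fails at once if the white mug was pushed more than 30 mm or lifted (distance of mug from where it was at the start of the episode above 0.03 m).
It fails at once if the cream and black appliance wheel lying flat was pushed more than 30 mm or lifted (distance of wheel from where it was at the start of the episode above 0.03 m).
It fails at once if the screwdriver was pushed more than 30 mm or lifted (distance of screwdriver from where it was at the start of the episode above 0.03 m).
It fails at once if the black bit holder was pushed more than 30 mm or lifted (distance of bitrack from where it was at the start of the episode above 0.03 m).
It also fails if it takes over 83 s, if anything falls off the work surface, if the arm or the gripper's body presses on something with over 40 N, if the wrist force passes 120 N, or if a joint passes its speed limit or range.

ROBOT

A 6-joint arm with a two-finger parallel gripper is mounted at the origin on the work surface. World frame = base frame: x ahead of the robot, y to its left, z up, the work surface at z = 0. Lengths are in m, angles in degrees, forces in N, time in s.
With the tool pointing down it reaches from about 0.375 to 0.9 m from the base axis. Payload 3.1 kg.
Tool frame: the origin (TCP) lies midway between the tips of the shut fingers; the grasp point (between the pads) lies 19 mm behind it; z points along the fingers, y is the direction in which the jaws open and shut (so a half turn about z gives the same grasp; the last joint's range is limited). The gripper opens to 87 mm and grips with 3 to 60 N. Pads are 19 mm wide; open, the fingers measure 117 mm over their backs; the gripper's body (75 mm by 190 mm) begins 51 mm behind the grasp point.
Start: joints at [-86.66, 30.224, 82.088, -0, 67.689, -10.227], TCP at [0.147, -0.608, 0.223] pointing down, gripper open.
Joint ranges: [-176.69, 176.69], [-43.24, 126.21], [12.49, 139.97], [-82, 262], [0, 151.66], [-163.58, 163.58]. Speed limits (degrees/s): [159.86, 159.86, 180, 180, 180, 180].

INTERFACE

Orientations are given as a 3x3 rotation matrix whose columns are the frame's x, y, z axes.
In Python, from rig import status, vision, bot, models gives the robot as it stands.
- The arm moves only by the tool send_rows, never from a script. Its argument "moves" is a list of rows, each a list of 7 numbers: the shift along the tool's x, y, z in units of 25 mm (1.0 is 25 mm), then the turn, a rotation vector about the tool's x, y, z in units of 10 degrees (1.0 is 10 degrees), then the closure, from -1 (fully open) to 1 (shut), so that 0 is half open. In form: [[dx, dy, dz, rx, ry, rz, hand], ...]. A call has 1 to 12 rows; each row shifts and turns the commanded pose from where the row before left it, along the tool's axes as they then stand; what a row does not reach is not made up. A row lasts 1/8 s, in which the tool goes at most 62.5 mm and 10.7 degrees, less where a joint would pass 70% of its speed; a pose out of reach is approached as far as the arm can. A call is refused whole if a number of a shift passes 1 or a number of a turn 1, either way. A call with a gripper value outside its range is refused whole. The fingers move at their own pace and stop on an object; the grip force is fixed at half the most. Time passes only in rows, so rows that do not move let the fingers close. It gives the time, the measured TCP pose, the force and the opening at its end, in the units of the state.
- status.read_state(): the state, without advancing time (a new reading comes with each control period).
- vision.capture(name): name is "scene" or "top" or "wrist"; returns a dict with "img" (480x640x3 uint8, red, green, blue), "depth" (480x640 float32, m along the optical axis (not along the pixel's ray), 0 where there is no reading), "fx", "fy", "cx", "cy" (pixels), "pose" (4x4, takes a point from camera to world coordinates); the wrist camera has in their place "hand_eye" (4x4, takes a point from camera to tool coordinates, whose origin is the TCP and whose axes are the flange's). Camera axes: x right, y up, looking along -z (the intrinsics and any distortion apply to the point x, -y, -z); pixel columns grow to the right and rows downward; lengths in m; the calibration is good to about 2 mm. A picture is of the moment at which its call begins: read the wrist's pose just before it.
- bot.hand_in(): hands the job in, once; it reports no verdict.
Trained networks look in the newest picture that a camera, given by its name, has taken for a name from the list of things; names that differ only in an ending like _2 or _b are one class to them, and where a whole thing is asked for, a point or a joint stands for the part that bears it (a point fixed in the world has none). Each returns a list of dicts, best first, with "confidence" (0 to 1); they miss things now and then, are a little off and sometimes report something else, mostly with a low value. They report only what shows in the picture. A call takes as long as a camera call. They do not tell look-alikes from the thing itself.
- models.masks_of(camera, name): "mask" (480x640 bool, what is visible of it) and "extent" ([left, top, right, bottom] in pixels, round what is visible of it).
- models.landmark_of(camera, name): "point" ([column, row] in pixels: a listed point, or the origin of a listed thing).
The state is a dict: "time_s": time; "joint_positions": joint angles; "qvel": joint speeds; "tau": joint torques, N m; "position": TCP position; "tcp_rot": TCP orientation; "force": force on the tool from outside, world axes, zero at the start; "moment": the same for the moment, N m; "opening": opening from 0.0 (shut) to 1.0 (fully open).
Only numpy, scipy, OpenCV 4.12 (cv2) and the standard library are available. Lean on these libraries where they do the work, as an engineer would, in place of code of your own. Each camera call takes 0.05 s, during which the arm holds its last target.

## Working session

There is one attempt and no reset: what is moved stays moved. The work goes in short steps, Python scripts to look and compute and a tool call to move; the robot and the scene stay as the last step left them, time stands still between calls to the robot, and variables do not carry over. Pictures are saved under pics/ and viewed, and the job is handed in when it is done.

Besides the shell and the picture viewer there is one more tool, called after "Request:" as name(argument=value, ...) on one line, values as JSON. send_rows: Moves the arm, as the interface text tells. Its arguments: {"type":"object","properties":{"moves":{"type":"array"}},"required":["moves"]}

```bash
ls; mkdir -p pics; python3 - <<'E'
from rig import status, vision, bot, models
import cv2
s=status.read_state(); print(s)
for n in ["scene","top"]:
    c=vision.capture(n); cv2.imwrite(f"pics/{n}0.png",c["img"][:,:,::-1]); print(n,c["pose"],c["fx"],c["fy"],c["cx"],c["cy"])
E
```

```text
pics
{'time_s': 0.0, 'joint_positions': array([-8.66598484e+01,  3.02793379e+01,  8.21569899e+01,  9.50194452e-04,
        6.76864760e+01, -1.02271584e+01]), 'qvel': array([ 0.04353476,  0.0015962 , -0.03239403,  0.1597973 , -0.01813692,
        0.01878828]), 'tau': array([ 1.93703556e-03, -4.40037668e+01, -1.76590508e+01,  6.35377318e-02,
        5.83585293e-02, -1.62466481e-04]), 'position': array([ 0.14660906, -0.60681627,  0.22156427]), 'tcp_rot': array([[ 9.72096505e-01,  2.34581273e-01, -1.09561944e-04],
       [ 2.34580965e-01, -9.72094228e-01,  2.14058133e-03],
       [ 3.95635760e-04, -2.10655277e-03, -9.99997703e-01]]), 'force': array([-0.34210932,  0.22169984, -0.95359662]), 'moment': array([0.00335829, 0.00821511, 0.03401221]), 'opening': 1.0002656046855463}
scene [[ 0.72148632 -0.55963278  0.40776052  0.79290893]
 [ 0.69225183  0.59627767 -0.40649766 -0.33369549]
 [-0.01564908  0.57555547  0.817613    0.65943366]
 [ 0.          0.          0.          1.        ]] 579.3828846848684 579.3828846848684 319.9042160456561 229.80589397605553
top [[ 0.0069742   0.98793248 -0.15472809  0.38448448]
 [-0.99991104  0.00864914  0.0101545  -0.03113868]
 [ 0.01137023  0.1546435   0.98790491  0.90019439]
 [ 0.          0.          0.          1.        ]] 526.3287567354035 526.3287567354035 328.57381775212133 235.61921149075556
```

View pics/scene0.png

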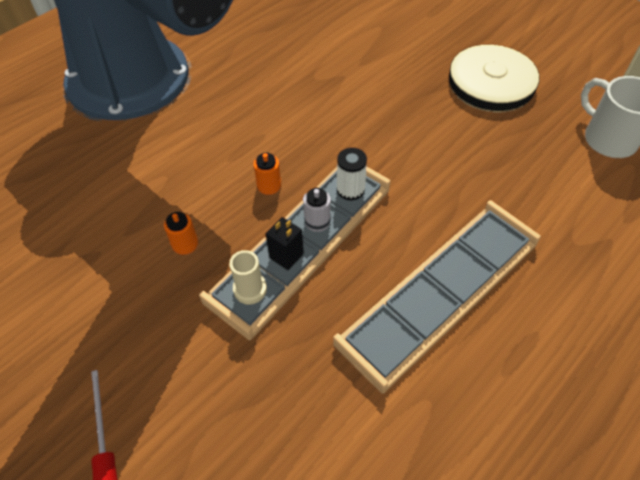

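View pics/top0.png

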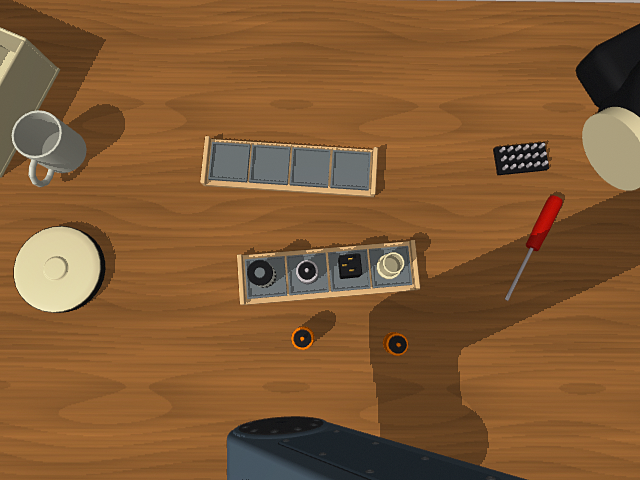

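```bash
cat > h.py <<'E'
from rig import status, vision, bot, models
import numpy as np, cv2
def ray(c,u,v):
    d=np.array([(u-c["cx"])/c["fx"],-(v-c["cy"])/c["fy"],-1.0]); P=c["pose"]
    return P[:3,:3]@d, P[:3,3]
def atz(c,u,v,z):
    d,o=ray(c,u,v); return o+d*(z-o[2])/d[2]
def cloud(c):
    v,u=np.mgrid[:480,:640]; D=c["depth"]
    p=np.stack([(u-c["cx"])/c["fx"]*D,-(v-c["cy"])/c["fy"]*D,-D],-1)
    return p@c["pose"][:3,:3].T+c["pose"][:3,3]
E
python3 - <<'E'
from h import *
np.set_printoptions(precision=4,suppress=True)
parts=["motor","filter","connector","switch"]
for cam in ["top","scene"]:
    c=vision.capture(cam); W=cloud(c)
    for r in ["full_rack","empty_rack"]:
        for m in models.masks_of(cam,r)[:2]:
            k=m["mask"]; p=W[k]; p=p[(p[:,2]<0.035)&(p[:,2]>0.005)&(c["depth"][k]>0)]
            R=cv2.minAreaRect((p[:,:2]*1000).astype(np.float32))
            print(cam,r,m["confidence"],m["extent"],R, np.percentile(p[:,2],[5,50,95]))
        for l in models.landmark_of(cam,r)[:2]: print("  lm",l["confidence"],l["point"],atz(c,*l["point"],0.0))
    for q in parts:
        for m in models.masks_of(cam,q+"_mid")[:3]:
            p=W[m["mask"]];p=p[(p[:,2]>.03)]
            print(cam,q,"mask",round(m["confidence"],2),m["extent"],p.max(0) if len(p) else 0,(p[:,:2].max(0)+p[:,:2].min(0))/2 if len(p) else 0)
        for l in models.landmark_of(cam,q+"_mid")[:3]: print("  lm",round(l["confidence"],2),l["point"],atz(c,*l["point"],0.049))
        for l in models.landmark_of(cam,q+"_cup")[:1]: print("  cup",round(l["confidence"],2),l["point"],atz(c,*l["point"],0.012))
E
```

```text
top full_rack 0.74 [236.6, 240.3, 417.7, 305.1] ((461.5772705078125, -39.12892150878906), (84.3485107421875, 299.38580322265625), 5.291301250457764) [0.0095 0.0127 0.0268]
  lm 0.72 [326.2, 273.5] [ 0.4598 -0.0368  0.    ]
  lm 0.7 [350.2, 273.5] [ 0.4601 -0.0779  0.    ]
top empty_rack 0.65 [203.0, 134.5, 378.7, 195.3] ((644.7916870117188, 28.642654418945312), (300.5698547363281, 85.1855697631836), 86.61510467529297) [0.0107 0.0162 0.0242]
top empty_rack 0.45 [363.6, 243.5, 412.7, 286.3] ((471.26739501953125, -145.19784545898438), (66.17961883544922, 68.8339614868164), 5.5928215980529785) [0.0138 0.017  0.0228]
  lm 0.78 [291.0, 167.4] [0.6468 0.0268 0.    ]
top motor mask 0.96 [294.5, 262.8, 319.4, 285.8] [0.4758 0.0118 0.9002] [ 0.4302 -0.0097]
top motor mask 0.81 [291.6, 328.1, 314.1, 346.7] [0.3845 0.0172 0.9002] [ 0.3608 -0.007 ]
  lm 0.93 [300.2, 340.9] [0.3484 0.0039 0.049 ]
  lm 0.82 [396.6, 345.1] [ 0.3428 -0.1491  0.049 ]
  lm 0.8 [303.7, 272.1] [ 0.4577 -0.      0.049 ]
  cup 0.96 [306.7, 272.4] [ 0.4604 -0.0038  0.012 ]
top filter mask 0.59 [245.6, 260.5, 277.1, 286.2] [
[... 1914 characters left out ...]
1231]
  lm 0.92 [349.3, 178.0] [0.4577 0.0602 0.049 ]
  cup 0.94 [345.6, 190.9] [0.4497 0.0626 0.012 ]
scene connector mask 0.91 [229.0, 250.2, 265.8, 305.0] [ 0.7929 -0.125   0.6594] [ 0.6232 -0.2293]
scene connector mask 0.51 [264.1, 217.9, 302.9, 269.9] [ 0.7929 -0.0564  0.6594] [ 0.6216 -0.195 ]
scene connector mask 0.19 [333.3, 202.0, 540.0, 393.0] [ 0.7929 -0.3337  0.6594] [ 0.7929 -0.3337]
  lm 0.79 [246.5, 277.3] [ 0.4722 -0.1427  0.049 ]
  cup 0.79 [247.1, 292.6] [ 0.4701 -0.1457  0.012 ]
scene switch mask 0.71 [266.7, 217.1, 302.0, 269.0] [ 0.7929 -0.0564  0.6594] [ 0.6216 -0.195 ]
  lm 0.97 [282.5, 241.2] [ 0.466  -0.0756  0.049 ]
  cup 0.8 [283.0, 258.3] [ 0.4663 -0.0785  0.012 ]
```

```bash
python3 - <<'E'
from h import *
c=vision.capture("top"); i=c["img"][:,:,::-1]
cv2.imwrite("pics/crop.png",cv2.resize(i[225:365,190:440],None,fx=3.2,fy=3.2,interpolation=cv2.INTER_CUBIC))
E
```

```text
(no output)
```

View pics/crop.png

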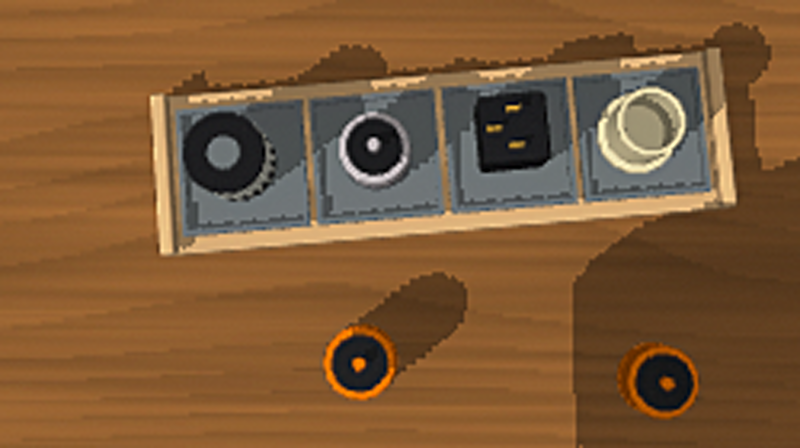

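```bash
python3 - <<'E'
from h import *
from scipy.optimize import least_squares
np.set_printoptions(precision=4,suppress=True)
O=np.array([.4615,-.0398]);a=np.radians(5.29);X=np.array([np.cos(a),np.sin(a)]);Y=np.array([-np.sin(a),np.cos(a)])
P=[]
for cam in ["top","scene"]:
    c=vision.capture(cam);W=cloud(c)[c["depth"]>0]
    r=W[:,:2]-O; l=np.c_[r@X,r@Y,W[:,2]]
    l=l[(abs(l[:,0])<.045)&(abs(l[:,1])<.145)&(l[:,2]>.034)&(l[:,2]<.1)]; P.append(l)
names=["connector","switch","motor","filter"]; rad=[.017,.017,.018,.020]
for n,y0,R in zip(names,[-.105,-.035,.035,.105],rad):
    for i,cam in enumerate(["top","scene"]):
        l=P[i]; q=l[abs(l[:,1]-y0)<.034]; 
        print(n,cam,len(q),"zmax",q[:,2].max(), "bbox", q[:,:2].min(0),q[:,:2].max(0),"mid",(q[:,:2].min(0)+q[:,:2].max(0))/2)
        t=q[q[:,2]<.064] 
        if n!="switch" and len(t)>20:
            s=least_squares(lambda p:np.hypot(t[:,0]-p[0],t[:,1]-p[1])-R,[q[:,0].mean(),y0],loss="soft_l1",f_scale=.001)
            w=O+s.x[0]*X+s.x[1]*Y; print("   circ",len(t),s.x,np.sqrt(2*s.cost/len(t)),"world",w)
        if n=="switch":
            print("  rect (rack frame mm)",cv2.minAreaRect((q[:,:2]*1000).astype(np.float32)))
E
```

```text
connector top 293 zmax 0.08680421695259988 bbox [-0.0164 -0.1176] [ 0.017  -0.0845] mid [ 0.0003 -0.101 ]
   circ 116 [-0.0006 -0.0994] 0.0014102376616311274 world [ 0.47   -0.1389]
connector scene 1100 zmax 0.0850896318468446 bbox [-0.0168 -0.1196] [ 0.0178 -0.0857] mid [ 0.0005 -0.1027]
   circ 523 [ 0.0004 -0.1027] 0.0012726365606971393 world [ 0.4714 -0.142 ]
switch top 512 zmax 0.08406384055421934 bbox [-0.0135 -0.0516] [ 0.0209 -0.0174] mid [ 0.0037 -0.0345]
  rect (rack frame mm) ((3.6356639862060547, -34.503910064697266), (34.119144439697266, 34.01252746582031), 1.108123540878296)
switch scene 1227 zmax 0.08426543655915819 bbox [-0.0139 -0.0537] [ 0.0219 -0.0183] mid [ 0.004 -0.036]
  rect (rack frame mm) ((3.920060157775879, -36.116092681884766), (35.843475341796875, 35.12010955810547), 1.157104730606079)
motor top 416 zmax 0.08425423731956239 bbox [-0.0172  0.0178] [0.0176 0.0518] mid [0.0002 0.0348]
   circ 40 [0.001 0.035] 0.0009441305135676459 world [ 0.4593 -0.0048]
motor scene 849 zmax 0.08370832677149165 bbox [-0.0172  0.0151] [0.0188 0.0502] mid [0.0008 0.0326]
   circ 364 [-0.0002  0.0345] 0.000647737108812137 world [ 0.4581 -0.0055]
filter top 575 zmax 0.08675997439721861 bbox [-0.0172  0.0877] [0.022  0.1272] mid [0.0024 0.1075]
   circ 40 [0.0035 0.1087] 0.0008828537684486181 world [0.455  0.0687]
filter scene 1156 zmax 0.08549406955815542 bbox [-0.0177  0.0853] [0.0233 0.1273] mid [0.0028 0.1063]
   circ 400 [0.0013 0.1083] 0.0010169351228606748 world [0.4528 0.0681]
```

Left to right (from +y) the full rack holds, in the top picture, the filter (261,273), motor (307,272), switch (349,266) and connector (391,264). There are three motor shapes: the steel one on the rack (307,272), and orange ones at (302,339) and (397,345). The crop shows that only the one on the rack is steel, so that's the one meant. The targets in the empty rack are connector +105, switch +35, motor -35 and filter -105. I'll start by turning the jaws across the rack.

Request:
send_rows(moves=[[0,0,0,0,0,-1,-1],[0,0,0,0,0,-1,-1],[0,0,0,0,0,-1,-1],[0,0,0,0,0,-1,-1],[0,0,0,0,0,-1,-1],[0,0,0,0,0,-1,-1],[0,0,0,0,0,-1,-1],[0,0,0,0,0,-1,-1],[0,0,0,0,0,-0.17,-1]])

```text
time_s: 3.08
position: [0.1467, -0.6075, 0.2225]
tcp_rot: [[-0.091, 0.996, 0.0], [0.996, 0.091, 0.0], [0.0, 0.0, -1.0]]
force: [0.3, -0.7, -0.6]
opening: 1.002
```

Request:
send_rows(moves=[[1,0.84,0,0,0,0,-1],[1,0.84,0,0,0,0,-1],[1,0.84,0,0,0,0,-1],[1,0.84,0,0,0,0,-1],[1,0.84,0,0,0,0,-1],[1,0.84,0,0,0,0,-1],[1,0.84,0,0,0,0,-1],[1,0.84,0,0,0,0,-1],[1,0.84,0,0,0,0,-1],[1,0.84,0,0,0,0,-1],[1,0.84,0,0,0,0,-1],[1,0.84,0,0,0,0,-1]])

```text
time_s: 4.58
position: [0.3707, -0.2849, 0.2228]
tcp_rot: [[-0.089, 0.996, 0.001], [0.996, 0.089, -0.001], [-0.001, 0.0, -1.0]]
force: [0.2, 0.1, 0.3]
opening: 0.998
```

Request:
send_rows(moves=[[1,0.84,0,0,0,0,-1],[1,0.84,0,0,0,0,-1],[1,0.84,0,0,0,0,-1],[1,0.84,0,0,0,0,-1],[1,0.84,0,0,0,0,-1],[0.36,0.3,0,0,0,0,-1],[0,0,0,0,0,0,-1]])

```text
time_s: 5.45
position: [0.4698, -0.1417, 0.2226]
tcp_rot: [[-0.092, 0.996, -0.0], [0.996, 0.092, -0.0], [-0.0, -0.0, -1.0]]
force: [0.2, -0.4, 0.5]
opening: 0.999
```

Request:
send_rows(moves=[[0,0.04,1,0,0,0,-1],[0,0,1,0,0,0,-1],[0,0,1,0,0,0,-1],[0,0,1,0,0,0,-1],[0,0,1,0,0,0,-1],[0,0,1,0,0,0,-1],[0,0,1,0,0,0,-1],[0,0,0.46,0,0,0,-1],[0,0,0,0,0,0,-1]])

```text
time_s: 6.58
position: [0.4702, -0.1423, 0.0356]
tcp_rot: [[-0.091, 0.996, -0.001], [0.996, 0.091, 0.001], [0.001, -0.001, -1.0]]
force: [-0.1, 0.5, 0.3]
opening: 1.0
```

Request:
send_rows(moves=[[0,0,0,0,0,0,1],[0,0,0,0,0,0,1],[0,0,0,0,0,0,1],[0,0,0,0,0,0,1],[0,0,0,0,0,0,1],[0,0,0,0,0,0,1],[0,0,0,0,0,0,1],[0,0,0,0,0,0,1]])

```text
time_s: 7.58
position: [0.4708, -0.1418, 0.0361]
tcp_rot: [[-0.092, 0.996, 0.0], [0.996, 0.092, -0.0], [-0.0, 0.0, -1.0]]
force: [0.9, 0.3, 0.7]
opening: 0.435
```

Request:
send_rows(moves=[[0,0,-0.5,0,0,0,1],[0,0,-0.5,0,0,0,1],[0,0,-1,0,0,0,1],[0,0,-1,0,0,0,1],[0,0,-1,0,0,0,1]])

```text
time_s: 8.2
position: [0.4707, -0.1418, 0.1378]
tcp_rot: [[-0.092, 0.996, 0.001], [0.996, 0.092, -0.0], [-0.001, 0.001, -1.0]]
force: [-0.1, -1.2, -0.3]
opening: 0.438
```

```bash
python3 - <<'E'
from h import *
c=vision.capture("scene"); cv2.imwrite("pics/s1.png",c["img"][:,:,::-1])
E
```

```text
(no output)
```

View pics/s1.png

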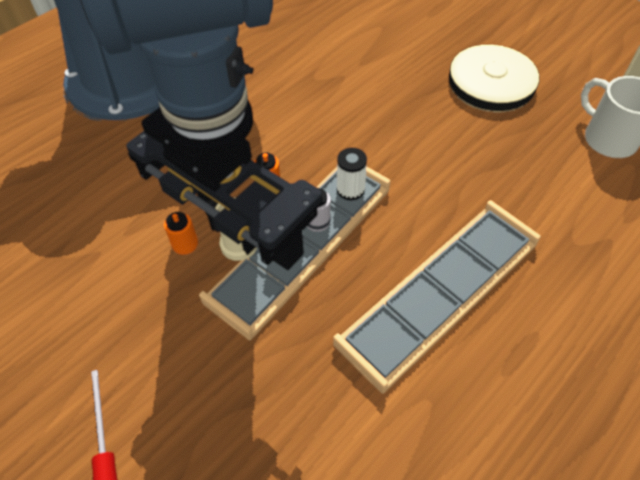

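The connector is in the grip and its cup at (247,290) is empty. I'm taking it to the +105 cup.

Request:
send_rows(moves=[[0.93,0.745,0,0,0,0,1],[0.93,0.745,0,0,0,0,1],[0.93,0.745,0,0,0,0,1],[0.93,0.745,0,0,0,0,1],[0.93,0.745,0,0,0,0,1],[0.93,0.745,0,0,0,0,1],[0.93,0.745,0,0,0,0,1],[0.93,0.745,0,0,0,0,1],[0.93,0.745,0,0,0,0,1],[0.93,0.745,0,0,0,0,1],[0.97,0.745,0,0,0,0,1],[0,0,0,0,0,0,1]])

```text
time_s: 9.75
position: [0.6519, 0.1344, 0.1363]
tcp_rot: [[-0.094, 0.996, 0.001], [0.996, 0.094, 0.0], [0.0, 0.001, -1.0]]
force: [-1.1, -0.1, -0.1]
opening: 0.438
```

Request:
send_rows(moves=[[0,0,1,0,0,0,1],[0,0,1,0,0,0,1],[0,0,1,0,0,0,1],[0,0,0.6,0,0,0,1],[0,0,0.2,0,0,0,1],[0,0,0.17,0,0,0,1],[0,0,0,0,0,0,1],[0,0,0,0,0,0,1]])

```text
time_s: 10.75
position: [0.6517, 0.1327, 0.0375]
tcp_rot: [[-0.092, 0.996, 0.001], [0.996, 0.092, 0.0], [-0.0, 0.001, -1.0]]
force: [0.5, 1.1, 0.1]
opening: 0.434
```

Request:
send_rows(moves=[[0,0,0.04,0,0,0,1],[0,0,0,0,0,0,0.3],[0,0,0,0,0,0,-1],[0,0,0,0,0,0,-1],[0,0,0,0,0,0,-1],[0,0,0,0,0,0,-1],[0,0,0,0,0,0,-1],[0,0,-1,0,0,0,-1],[0,0,-1,0,0,0,-1],[0,0,-1,0,0,0,-1],[0,0,-1,0,0,0,-1],[0,0,0,0,0,0,-1]])

```text
time_s: 12.25
position: [0.6529, 0.1328, 0.1381]
tcp_rot: [[-0.092, 0.996, 0.005], [0.996, 0.092, 0.0], [-0.0, 0.005, -1.0]]
force: [-0.2, 0.2, -0.8]
opening: 1.001
```

```bash
python3 - <<'E'
from h import *
c=vision.capture("scene"); cv2.imwrite("pics/s2.png",c["img"][:,:,::-1])
print(status.read_state()["position"],status.read_state()["opening"])
E
```

```text
[0.65164709 0.13270547 0.13644129] 1.000374177298028
```

View pics/s2.png

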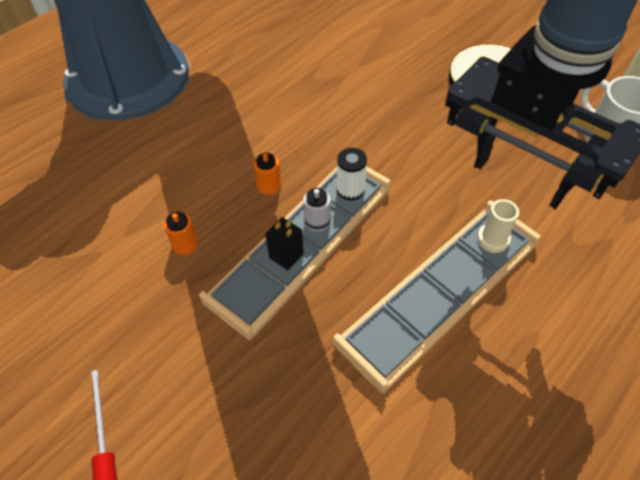

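The connector stands in the far-left cup, around (497,238). The switch is next.

Request:
send_rows(moves=[[-0.84,-0.895,0,0,0,0,-1],[-0.84,-0.895,0,0,0,0,-1],[-0.84,-0.895,0,0,0,0,-1],[-0.84,-0.895,0,0,0,0,-1],[-0.84,-0.895,0,0,0,0,-1],[-0.84,-0.895,0,0,0,0,-1],[-0.84,-0.895,0,0,0,0,-1],[-0.84,-0.895,0,0,0,0,-1],[-0.84,-0.895,0,0,0,0,-1],[0,0,0,0,0,-0.11,-1],[0,0,0,0,0,0,-1]])

```text
time_s: 13.68
position: [0.4681, -0.0738, 0.1352]
tcp_rot: [[-0.11, 0.994, -0.001], [0.994, 0.11, 0.001], [0.001, -0.001, -1.0]]
force: [0.5, 0.5, 0.9]
opening: 1.002
```

Request:
send_rows(moves=[[0,0,1,0,0,0,-1],[0,0,1,0,0,0,-1],[0,0,1,0,0,0,-1],[0,0,1,0,0,0,-1],[0,0,0,0,0,0,-1],[0,0,0,0,0,0,-1]])

```text
time_s: 14.42
position: [0.4687, -0.0737, 0.0361]
tcp_rot: [[-0.112, 0.994, 0.001], [0.994, 0.112, -0.0], [-0.0, 0.001, -1.0]]
force: [-0.1, -0.0, 1.1]
opening: 0.997
```

Request:
send_rows(moves=[[0,0,0,0,0,0,1],[0,0,0,0,0,0,1],[0,0,0,0,0,0,1],[0,0,0,0,0,0,1],[0,0,0,0,0,0,1],[0,0,0,0,0,0,1],[0,0,0,0,0,0,1],[0,0,0,0,0,0,1]])

```text
time_s: 15.42
position: [0.4681, -0.0741, 0.0358]
tcp_rot: [[-0.111, 0.994, 0.0], [0.994, 0.111, -0.0], [-0.0, 0.0, -1.0]]
force: [-0.3, 0.4, -0.6]
opening: 0.391
```

Request:
send_rows(moves=[[0,0,-0.5,0,0,0,1],[0,0,-0.5,0,0,0,1],[0,0,-1,0,0,0,1],[0,0,-1,0,0,0,1],[0,0,-1,0,0,0,1],[0,0,0,0,0,0,1]])

```text
time_s: 16.18
position: [0.4693, -0.0745, 0.138]
tcp_rot: [[-0.111, 0.994, 0.005], [0.994, 0.111, -0.002], [-0.003, 0.005, -1.0]]
force: [0.6, -0.2, -1.7]
opening: 0.393
```

Request:
send_rows(moves=[[0.58,0.96,0,0,0,0,1],[0.58,0.96,0,0,0,0,1],[0.58,0.96,0,0,0,0,1],[0.58,0.96,0,0,0,0,1],[0.58,0.96,0,0,0,0,1],[0.58,0.96,0,0,0,0,1],[0.58,0.96,0,0,0,0,1],[0.58,0.96,0,0,0,0,1],[0,0,0,0,0,0,1],[0,0,0,0,0,0,1]])

```text
time_s: 17.42
position: [0.6444, 0.0624, 0.1346]
tcp_rot: [[-0.111, 0.994, -0.003], [0.994, 0.111, -0.0], [0.0, -0.003, -1.0]]
force: [0.2, -0.1, -1.4]
opening: 0.387
```

Request:
send_rows(moves=[[0,0,1,0,0,0,1],[0,0,1,0,0,0,1],[0,0,1,0,0,0,1],[0,0,0.6,0,0,0,1],[0,0,0.2,0,0,0,1],[0,0,0.18,0,0,0,1],[0,0,0,0,0,0,1],[0,0,0,0,0,0,1]])

```text
time_s: 18.42
position: [0.6465, 0.0626, 0.037]
tcp_rot: [[-0.111, 0.994, 0.001], [0.994, 0.111, -0.0], [-0.0, 0.001, -1.0]]
force: [0.2, 0.2, -0.7]
opening: 0.387
```

Request:
send_rows(moves=[[0,0,0.03,0,0,0,1],[0,0,0,0,0,0,0.3],[0,0,0,0,0,0,-1],[0,0,0,0,0,0,-1],[0,0,0,0,0,0,-1],[0,0,0,0,0,0,-1],[0,0,0,0,0,0,-1],[0,0,-1,0,0,0,-1],[0,0,-1,0,0,0,-1],[0,0,-1,0,0,0,-1],[0,0,-1,0,0,0,-1],[0,0,0,0,0,0,-1]])

```text
time_s: 19.92
position: [0.6476, 0.0625, 0.1377]
tcp_rot: [[-0.111, 0.994, 0.005], [0.994, 0.111, -0.0], [-0.001, 0.005, -1.0]]
force: [0.4, -0.3, 0.3]
opening: 1.004
```

Request:
send_rows(moves=[[-0.235,-0.97,0,0,0,0,-1],[-0.235,-0.97,0,0,0,0,-1],[-0.235,-0.97,0,0,0,0,-1],[-0.235,-0.97,0,0,0,0,-1],[-0.235,-0.97,0,0,0,0,-1],[-0.235,-0.97,0,0,0,0,-1],[-0.235,-0.97,0,0,0,0,-1],[-0.235,-0.97,0,0,0,0,-1],[0,0,0,0,0,0,-1],[0,0,0,0,0,0,-1]])

```text
time_s: 21.18
position: [0.4595, -0.0057, 0.1353]
tcp_rot: [[-0.111, 0.994, 0.001], [0.994, 0.111, -0.0], [-0.0, 0.001, -1.0]]
force: [0.9, -0.6, 0.3]
opening: 0.998
```

```bash
python3 - <<'E'
from h import *
c=vision.capture("scene"); cv2.imwrite("pics/s3.png",c["img"][:,:,::-1])
print(status.read_state()["position"],status.read_state()["opening"])
E
```

```text
[ 0.45975375 -0.00572068  0.13538747] 1.001580691604239
```

View pics/s3.png

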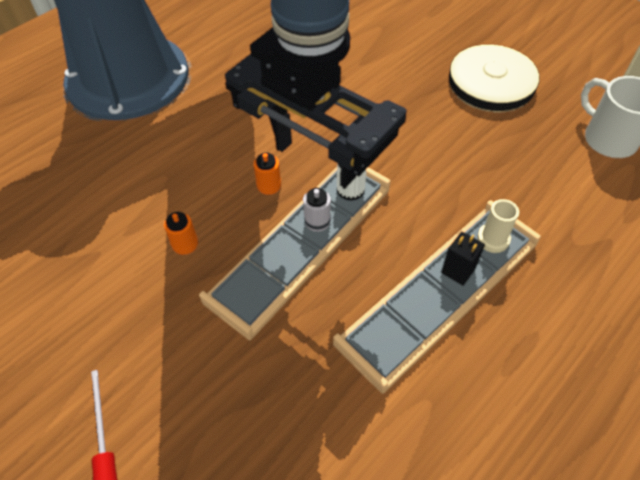

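The connector and switch are standing at (497,225) and (463,258). The gripper is over the steel motor at (317,207), so it goes down, clear of the orange one.

Request:
send_rows(moves=[[0,-0.04,1,0,0,0,-1],[0,0,1,0,0,0,-1],[0,0,1,0,0,0,-1],[0,0,0.98,0,0,0,-1],[0,0,0,0,0,0,-1],[0,0,0,0,0,0,-1]])

```text
time_s: 21.98
position: [0.4583, -0.0057, 0.0363]
tcp_rot: [[-0.111, 0.994, 0.001], [0.994, 0.111, -0.0], [-0.0, 0.001, -1.0]]
force: [0.5, 0.1, -0.1]
opening: 0.996
```

Request:
send_rows(moves=[[0,0,0,0,0,0,1],[0,0,0,0,0,0,1],[0,0,0,0,0,0,1],[0,0,0,0,0,0,1],[0,0,0,0,0,0,1],[0,0,0,0,0,0,1],[0,0,0,0,0,0,1],[0,0,0,0,0,0,1]])

```text
time_s: 22.98
position: [0.4579, -0.0059, 0.0361]
tcp_rot: [[-0.111, 0.994, 0.001], [0.994, 0.111, -0.0], [-0.0, 0.001, -1.0]]
force: [1.7, 0.4, 0.7]
opening: 0.408
```

Request:
send_rows(moves=[[0,0,-0.5,0,0,0,1],[0,0,-0.5,0,0,0,1],[0,0,-1,0,0,0,1],[0,0,-1,0,0,0,1],[0,0,-1,0,0,0,1],[0,0,0,0,0,0,1]])

```text
time_s: 23.72
position: [0.4585, -0.006, 0.1381]
tcp_rot: [[-0.111, 0.994, 0.005], [0.994, 0.111, -0.001], [-0.002, 0.005, -1.0]]
force: [0.4, 0.2, -0.8]
opening: 0.404
```

Request:
send_rows(moves=[[-0.11,0.917,0,0,0,0,1],[-0.11,0.917,0,0,0,0,1],[-0.11,0.917,0,0,0,0,1],[-0.11,0.917,0,0,0,0,1],[-0.11,0.917,0,0,0,0,1],[-0.11,0.917,0,0,0,0,1],[-0.11,0.917,0,0,0,0,1],[-0.11,0.917,0,0,0,0,1],[0,0,0,0,0,0,1],[0,0,0,0,0,0,1]])

```text
time_s: 24.98
position: [0.6401, -0.007, 0.1348]
tcp_rot: [[-0.111, 0.994, -0.004], [0.994, 0.111, 0.001], [0.001, -0.004, -1.0]]
force: [-0.7, -0.1, -1.1]
opening: 0.405
```

Request:
send_rows(moves=[[0,0,1,0,0,0,1],[0,0,1,0,0,0,1],[0,0,1,0,0,0,1],[0,0,0.6,0,0,0,1],[0,0,0.2,0,0,0,1],[0,0,0.18,0,0,0,1],[0,0,0,0,0,0,1],[0,0,0,0,0,0,1]])

```text
time_s: 25.98
position: [0.6426, -0.0074, 0.0373]
tcp_rot: [[-0.111, 0.994, 0.001], [0.994, 0.111, -0.0], [-0.0, 0.001, -1.0]]
force: [0.2, 0.0, -1.7]
opening: 0.405
```

Request:
send_rows(moves=[[0,0,0.03,0,0,0,1],[0,0,0,0,0,0,0.3],[0,0,0,0,0,0,-1],[0,0,0,0,0,0,-1],[0,0,0,0,0,0,-1],[0,0,0,0,0,0,-1],[0,0,0,0,0,0,-1],[0,0,-1,0,0,0,-1],[0,0,-1,0,0,0,-1],[0,0,-1,0,0,0,-1],[0,0,-1,0,0,0,-1],[0,0,0,0,0,0,-1]])

```text
time_s: 27.48
position: [0.6437, -0.0075, 0.1379]
tcp_rot: [[-0.111, 0.994, 0.005], [0.994, 0.111, -0.001], [-0.001, 0.005, -1.0]]
force: [0.0, -0.6, -0.6]
opening: 0.999
```

Request:
send_rows(moves=[[0.475,-0.895,0,0,0,0,-1],[0.475,-0.895,0,0,0,0,-1],[0.475,-0.895,0,0,0,0,-1],[0.475,-0.895,0,0,0,0,-1],[0.475,-0.895,0,0,0,0,-1],[0.475,-0.895,0,0,0,0,-1],[0.475,-0.895,0,0,0,0,-1],[0.475,-0.895,0,0,0,0,-1],[0,0,0,0,0,0,-1],[0,0,0,0,0,0,-1]])

```text
time_s: 28.72
position: [0.455, 0.067, 0.1356]
tcp_rot: [[-0.111, 0.994, 0.001], [0.994, 0.111, -0.0], [-0.0, 0.001, -1.0]]
force: [-0.2, -0.5, -0.8]
opening: 0.997
```

Request:
send_rows(moves=[[0,0,1,0,0,0,-1],[0,0,1,0,0,0,-1],[0,0,1,0,0,0,-1],[0,0,0.98,0,0,0,-1],[0,0,0,0,0,0,-1],[0,0,0,0,0,0,-1]])

```text
time_s: 29.48
position: [0.4548, 0.0669, 0.0365]
tcp_rot: [[-0.111, 0.994, 0.001], [0.994, 0.111, -0.0], [-0.0, 0.001, -1.0]]
force: [0.6, 0.7, -0.1]
opening: 0.998
```

Request:
send_rows(moves=[[0,0,0,0,0,0,1],[0,0,0,0,0,0,1],[0,0,0,0,0,0,1],[0,0,0,0,0,0,1],[0,0,0,0,0,0,1],[0,0,0,0,0,0,1],[0,0,0,0,0,0,1],[0,0,0,0,0,0,1]])

```text
time_s: 30.48
position: [0.4539, 0.0672, 0.0363]
tcp_rot: [[-0.111, 0.994, 0.001], [0.994, 0.111, -0.0], [-0.0, 0.001, -1.0]]
force: [0.3, -0.0, 0.9]
opening: 0.454
```

Request:
send_rows(moves=[[0,0,-0.5,0,0,0,1],[0,0,-0.5,0,0,0,1],[0,0,-1,0,0,0,1],[0,0,-1,0,0,0,1],[0,0,-1,0,0,0,1],[0,0,0,0,0,0,1]])

```text
time_s: 31.22
position: [0.4549, 0.0672, 0.1385]
tcp_rot: [[-0.111, 0.994, 0.005], [0.994, 0.111, -0.0], [-0.001, 0.005, -1.0]]
force: [0.1, -0.5, -0.7]
opening: 0.453
```

Request:
send_rows(moves=[[-0.818,0.836,0,0,0,0,1],[-0.818,0.836,0,0,0,0,1],[-0.818,0.836,0,0,0,0,1],[-0.818,0.836,0,0,0,0,1],[-0.818,0.836,0,0,0,0,1],[-0.818,0.836,0,0,0,0,1],[-0.818,0.836,0,0,0,0,1],[-0.818,0.836,0,0,0,0,1],[0,0,0,0,0,0,1],[0,0,0,0,0,0,1]])

```text
time_s: 32.48
position: [0.6362, -0.076, 0.1351]
tcp_rot: [[-0.111, 0.994, -0.004], [0.994, 0.111, 0.001], [0.002, -0.003, -1.0]]
force: [-1.1, 0.9, -1.7]
opening: 0.457
```

Request:
send_rows(moves=[[0,0,1,0,0,0,1],[0,0,1,0,0,0,1],[0,0,1,0,0,0,1],[0,0,0.6,0,0,0,1],[0,0,0.2,0,0,0,1],[0,0,0.18,0,0,0,1],[0,0,0,0,0,0,1],[0,0,0,0,0,0,1]])

```text
time_s: 33.48
position: [0.6385, -0.0769, 0.0375]
tcp_rot: [[-0.111, 0.994, 0.001], [0.994, 0.111, -0.0], [-0.001, 0.001, -1.0]]
force: [-0.4, 0.3, -1.2]
opening: 0.451
```

Now I release the filter and back off to the right (-y, tool -x) so the cameras have a clear view.

Request:
send_rows(moves=[[0,0,0.03,0,0,0,1],[0,0,0,0,0,0,0.3],[0,0,0,0,0,0,-1],[0,0,0,0,0,0,-1],[0,0,0,0,0,0,-1],[0,0,0,0,0,0,-1],[0,0,0,0,0,0,-1],[0,0,-1,0,0,0,-1],[0,0,-1,0,0,0,-1],[0,0,-1,0,0,0,-1],[0,0,-1,0,0,0,-1],[0,0,-1,0,0,0,-1]])

```text
time_s: 34.98
position: [0.6378, -0.0767, 0.1618]
tcp_rot: [[-0.111, 0.994, -0.0], [0.994, 0.111, 0.0], [0.0, -0.0, -1.0]]
force: [-0.6, 0.0, 0.2]
opening: 0.998
```

Request:
send_rows(moves=[[-1,-0.5,0,0,0,0,-1],[-1,-0.5,0,0,0,0,-1],[-1,-0.5,0,0,0,0,-1],[-1,-0.5,0,0,0,0,-1],[-1,-0.5,0,0,0,0,-1],[-1,-0.5,0,0,0,0,-1],[-1,-0.5,0,0,0,0,-1],[-1,-0.5,0,0,0,0,-1],[-1,-0.5,0,0,0,0,-1],[-1,-0.5,0,0,0,0,-1],[-1,-0.5,0,0,0,0,-1],[0,0,0,0,0,0,-1]])

```text
time_s: 36.48
position: [0.5312, -0.3672, 0.161]
tcp_rot: [[-0.108, 0.994, 0.0], [0.994, 0.108, -0.001], [-0.001, 0.0, -1.0]]
force: [0.1, 0.7, -0.2]
opening: 1.001
```

```bash
python3 - <<'E'
from h import *
np.set_printoptions(precision=4,suppress=True)
O=np.array([.6447,.0279]);a=np.radians(-3.36);X=np.array([np.cos(a),np.sin(a)]);Y=np.array([-np.sin(a),np.cos(a)])
ims=[]
for cam in ["top","scene"]:
    c=vision.capture(cam);ims.append(c["img"][:,:,::-1]);W=cloud(c)[c["depth"]>0]
    r=W[:,:2]-O; l=np.c_[r@X,r@Y,W[:,2]]
    l=l[(abs(l[:,0])<.045)&(abs(l[:,1])<.145)&(l[:,2]>.034)&(l[:,2]<.1)]
    for n,y0 in zip(["filter","motor","switch","connector"],[-.105,-.035,.035,.105]):
        q=l[abs(l[:,1]-y0)<.034][:,:]
        print(cam,n,len(q),"mid",(q[:,:2].min(0)+q[:,:2].max(0))/2,"size",np.ptp(q[:,:2],0),"zmax",np.percentile(q[:,2],98))
    cv2.imwrite(f"pics/end_{cam}.png",ims[-1])
print(status.read_state()["position"])
E
```

```text
top filter 528 mid [-0.0019 -0.1043] size [0.0407 0.0391] zmax 0.08543887005094045
top motor 453 mid [-0.0014 -0.0351] size [0.0359 0.0351] zmax 0.08193375533191319
top switch 575 mid [-0.0019  0.034 ] size [0.0381 0.0373] zmax 0.08031207332898356
top connector 468 mid [-0.0011  0.1054] size [0.0329 0.0331] zmax 0.08389214171960567
scene filter 1513 mid [-0.0013 -0.1061] size [0.0404 0.0404] zmax 0.08387700746709988
scene motor 1003 mid [-0.0008 -0.0371] size [0.0355 0.0348] zmax 0.08091954247520546
scene switch 1234 mid [-0.0008  0.0326] size [0.0379 0.0396] zmax 0.07999576827426269
scene connector 1093 mid [0.0001 0.1046] size [0.0336 0.0365] zmax 0.08271392371748044
[ 0.5317 -0.3648  0.1609]
```

View pics/end_top.png

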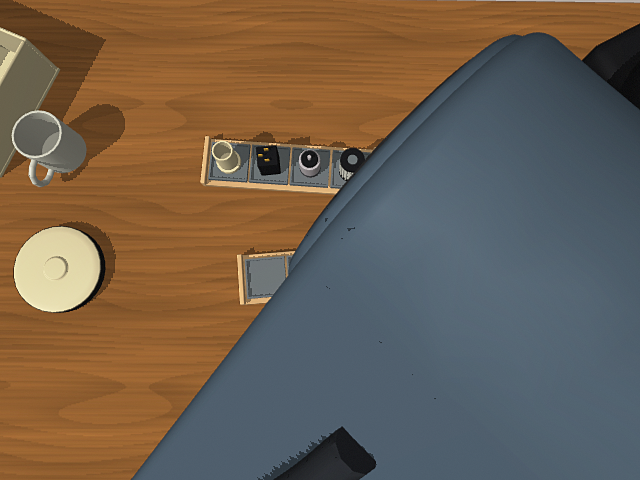

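View pics/end_scene.png

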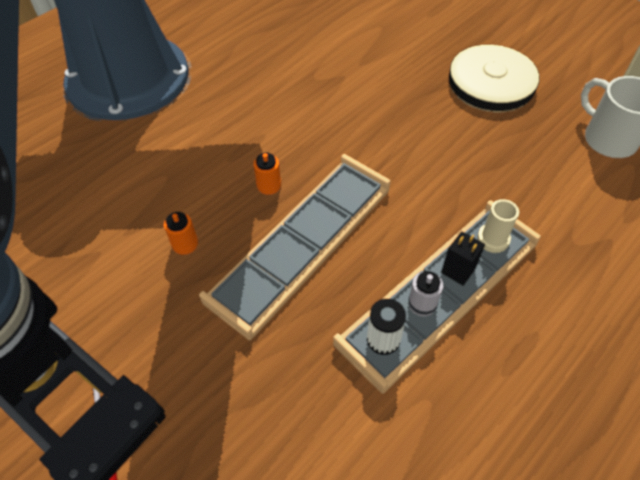

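The scene picture shows all four parts upright in their cups: filter (386,327), motor (426,292), switch (463,258) and connector (498,226). The mug and wheel haven't moved, and the arm is clear of everything, so I'm handing in.

```bash
python3 - <<'E'
from rig import status, bot
s=status.read_state(); print(s["time_s"],abs(s["qvel"]).max(),s["force"]); print(bot.hand_in())
E
```

```text
36.575 1.2001961198702735 [-0.49340259  0.0617549   0.11026049]
the job is handed in; nothing more can be done
None
```

I moved all four parts to the empty rack in reverse order and handed the job in at about 36.6 s of the 83 s allowed; it returned no verdict. From left to right the rack now holds the connector, switch, motor and filter.

- **Position:** depth readings from both cameras put each part's axis within about 2.5 mm of its cup centre. Their tops are at 80–85 mm above the table, against 82 mm expected.
- **Upright:** all four stand upright in the last scene picture. I judged this by eye and did not measure the tilt.
- **Other things:** the mug, the wheel and both orange look-alike motors look unmoved. The screwdriver and bit holder were hidden by the arm in the last pictures. I did not check them afterwards, though the gripper stayed about 16 cm above the table on that side at the end.
- **Disagreements:** the two cameras differ by about 2 mm. The gripper read about 38 mm when closed on the connector, whose tube is listed as 34 mm, but it held and placed it without trouble.

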